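# Make up the bag hardware kit and roll it to the stitching bay

## Robot

A 6-joint arm with a two-finger parallel gripper is mounted at the origin on the work surface. World frame = base frame: x ahead of the robot, y to its left, z up, the work surface at z = 0. Lengths are in m, angles in rad, forces in N, time in s.
With the tool pointing down it reaches from about 0.275 to 0.725 m from the base axis. Payload 5.6 kg.
Tool frame: the origin (TCP) lies midway between the tips of the shut fingers; the grasp point (between the pads) lies 19 mm behind it (env.grip_depth is the distance from the TCP to the grasp point, in m); z points along the fingers, x is the direction in which the jaws open and shut, and the axes are right-handed (so a half turn about z gives the same grasp; the last joint's range is limited). The gripper opens to 85 mm and grips with 20 to 120 N. Pads are 22 mm wide; open, the fingers measure 114 mm over their backs; the gripper's body (76 mm by 85 mm) begins 54 mm behind the grasp point. The pads swing forward as they close: fully open they stand 13 mm farther back than shut.
Start: joints at [-1.025, 0.255, 0.108, 0, -1.424, -0.285], TCP at [0.142, -0.531, 0.231] pointing down, gripper open.
Joint ranges: [-2.95, 2.95], [-1.21, 1.97], [-1.09, 1.5], [-2.87, 1.71], [-2.94, -0.07], [-3.05, 3.05]. Speed limits (rad/s): [2.57, 2.57, 3.14, 3.14, 3.14, 3.14].

## Interface

Orientations are given as a unit quaternion [x, y, z, w].
In Python, from plant import env, read_camera, workorder, silhouettes gives the robot as it stands.
- The arm moves only by the tool step_arm, never from a script. Its argument "deltas" is a list that holds one entry, the list of rows, each a list of 4 numbers: the shift along the tool's x, y, z in m, then the turn about the tool's z in rad. A call has 1 to 8 rows; each row shifts and turns the commanded pose from where the row before left it, along the tool's axes as they then stand; what a row does not reach is not made up. A row lasts 1/8 s, in which the tool goes at most 62.5 mm and 10.7 degrees, less where a joint would pass 70% of its speed; a pose out of reach is approached as far as the arm can. A call is refused whole if a number of a shift passes 0.0625 or a number of a turn 0.188, either way. A call with a gripper value outside its range is refused whole. "grip" is the finger opening in m, from 0 to 0.0854, set as the call begins (left out, the last holds). The fingers move at their own pace and stop on an object; "grip_force" is the grip in N (left out, the last holds). Time passes only in rows, so rows that do not move let the fingers close. It gives the time, the measured TCP pose, the force and the opening at its end, in the units of the state.
- env.state(): the state, without advancing time (a new reading comes with each control period).
- read_camera(name): name is "scene" or "top" or "wrist"; returns a dict with "image" (384x512x3 uint8, blue, green, red), "intrinsics" (3x3 intrinsics, pixels), "cam_to_world" (4x4, takes a point from camera to world coordinates); the wrist camera has in their place "tool_from_camera" (4x4, takes a point from camera to tool coordinates, whose origin is the TCP and whose axes are the tool frame's). Camera axes: x right, y up, looking along -z (the intrinsics and any distortion apply to the point x, -y, -z); pixel columns grow to the right and rows downward; lengths in m; the calibration is good to about 2 mm. A picture is of the moment at which its call begins: read the wrist's pose just before it. There is no depth.
- workorder.job_done(): hands the job in, once; it reports no verdict.
Trained networks look in the newest picture that a camera, given by its name, has taken for a name from the list of things; names that differ only in an ending like _2 or _b are one class to them, and where a whole thing is asked for, a point or a joint stands for the part that bears it (a point fixed in the world has none). Each returns a list of dicts, best first, with "conf" (0 to 1); they miss things now and then, are a little off and sometimes report something else, mostly with a low value. They report only what shows in the picture. A call takes as long as a camera call.
- silhouettes(target, camera): "region" (384x512 bool, what is visible of it) and "pixel" ([column, row] in pixels, amid what is visible of it).
The state is a dict: "time": time; "q": joint angles; "dq": joint speeds; "joint_torque": joint torques, N m; "eef_pos": TCP position; "eef_rot": TCP orientation; "contact_force": force on the tool from outside, world axes, zero at the start; "moment": the same for the moment, N m; "width": opening from 0.0 (shut) to 1.0 (fully open).
Only numpy, scipy, OpenCV 4.12 (cv2) and the standard library are available. Lean on these libraries where they do the work, as an engineer would, in place of code of your own. Each camera call takes 0.05 s, during which the arm holds its last target.

## Task

Complete the kit in the blue tray so that it holds exactly one of each kind of piece: rivet tin, edge-paint pot, brass buckle, turn-lock clasp, wooden slicker and orange template. Some kinds already lie in the tray, so take only the missing ones from the mat, set each flat on the tray floor with nothing stacked, and leave the spare pieces on the bench. Once the kit is complete, lift the red stop bar and gently roll the tray along the rollers into the yellow bay until it is fully home against the end plate, without disturbing the hammer, pliers or punch stand.

Things in the scene. Friction and masses are not known exactly. Their poses are not given: they have to be found in the camera images.
- tray: blue kit tray, an open box 198 mm wide (its x), 320 mm long (its y), 45 mm high, walls and floor 4 mm, 0.45 kg empty. Origin at the centre of its underside, z up; the +y end wall is the front, towards the bay. Stands on the rollers between the rails (4 mm play each side), y along the track; rolls easily (1 to 2 N)
- track: roller track, fixed: two aluminium rails, 240 mm over all, 620 mm long, with 11 free-turning steel rollers, tops 55 mm above this origin; rail tops 70 mm. Origin: centre of its underside, on the mat (its face is 3 mm over the bench), z up; +y points along the track to the bay, the last stretch, with yellow cheeks and an end plate 115 mm high
- track_back (a point): middle of the track's back end, at roller-top height; on each side a yellow tab stands in from the rail and keeps the tray from rolling off backwards; between the tabs 160 mm is open, for pushing on the tray's back wall
- bay_end (a point): middle of the end plate's inner face, at roller-top height; the tray is fully home when its front wall touches this plate: tray origin 160 mm before this point (230 to 275 mm of travel from the start)
- stop_bar (a joint): lift-up red stop bar, radians: 0 level across the track ahead of the tray (start; the tray cannot pass), 1.57 upright, ends at 1.75. 14 mm thick, 132 mm long; its free end lifts and swings over towards the near rail. Drops again if let go below about 1, stays up when let go at 1.4 or more; lifting takes 1 to 2 N
- stop_hinge (a point): the stop bar's hinge pin, on the rail nearest the robot, 88 mm above the track's origin, level and along the track's y; the bar lies from here along the track's +x when down
- stop_grip (a point): middle of the stop bar's black grip, a round peg 13 mm across, 48 mm long, sticking out from the bar parallel to the hinge pin (towards the bay), 110 mm from the pin; at the start level and 88 mm above the track's origin, free above and on both sides: pinch it from above, across its length, and carry it round in an arc
- tin_a: A closed flat round tin of rivets, bright steel with a small red disc on its lid, 52 mm across, 24 mm high, 70 g. Origin at the centre of its underside, z up. If present it starts lying in the tray.
- pot_a: A squat square pot of edge paint with a paper band, amber glass 42 x 42 mm and 30 mm high, with a round black cap 30 mm across and 12 mm high on top (42 mm in all), 110 g. Origin at the centre of its underside, z up. If present it starts lying in the tray.
- buckle_a: A brass strap buckle lying flat, an open rectangular frame 56 mm (its x) by 44 mm (its y) outside, 9 mm high, bars 7 mm wide, a bar across its middle and a small prong on top (to 11 mm), 60 g. Origin at the centre of its underside, z up. If present it starts lying in the tray.
- clasp_a: A turn-lock bag clasp: dark steel base plate 60 mm (its x) by 40 mm (its y), 6 mm thick, with a bright upright turn-piece 28 mm (x) by 12 mm (y) in its middle reaching up to 22 mm, 90 g. Origin at the centre of its underside, z up. If present it starts lying in the tray.
- slicker_a: A pale wooden edge slicker with dark grooves, a bar 80 mm (its x) by 28 mm (its y), 24 mm high, 50 g. Origin at the centre of its underside, z up. If present it starts lying in the tray.
- template_a: A bright orange plastic circle template, a plate 76 mm (its x) by 56 mm (its y), 6 mm thick, with four round holes 10 to 26 mm (too small for a finger), 30 g. Origin at the centre of its underside, z up. If present it starts lying in the tray.
- tin_b: A closed flat round tin of rivets, bright steel with a small red disc on its lid, 52 mm across, 24 mm high, 70 g. Origin at the centre of its underside, z up. Starts on the mat.
- pot_b: A squat square pot of edge paint with a paper band, amber glass 42 x 42 mm and 30 mm high, with a round black cap 30 mm across and 12 mm high on top (42 mm in all), 110 g. Origin at the centre of its underside, z up. Starts on the mat.
- buckle_b: A brass strap buckle lying flat, an open rectangular frame 56 mm (its x) by 44 mm (its y) outside, 9 mm high, bars 7 mm wide, a bar across its middle and a small prong on top (to 11 mm), 60 g. Origin at the centre of its underside, z up. Starts on the mat.
- clasp_b: A turn-lock bag clasp: dark steel base plate 60 mm (its x) by 40 mm (its y), 6 mm thick, with a bright upright turn-piece 28 mm (x) by 12 mm (y) in its middle reaching up to 22 mm, 90 g. Origin at the centre of its underside, z up. Starts on the mat.
- slicker_b: A pale wooden edge slicker with dark grooves, a bar 80 mm (its x) by 28 mm (its y), 24 mm high, 50 g. Origin at the centre of its underside, z up. Starts on the mat.
- template_b: A bright orange plastic circle template, a plate 76 mm (its x) by 56 mm (its y), 6 mm thick, with four round holes 10 to 26 mm (too small for a finger), 30 g. Origin at the centre of its underside, z up. Starts on the mat.
- tin_c: A closed flat round tin of rivets, bright steel with a small red disc on its lid, 52 mm across, 24 mm high, 70 g. Origin at the centre of its underside, z up. A second one of its kind; if present it starts on the mat.
- buckle_c: A brass strap buckle lying flat, an open rectangular frame 56 mm (its x) by 44 mm (its y) outside, 9 mm high, bars 7 mm wide, a bar across its middle and a small prong on top (to 11 mm), 60 g. Origin at the centre of its underside, z up. A second one of its kind; if present it starts on the mat.
- hammer: bystander: a hammer with wooden handle lying on the mat, 210 mm long, 26 mm high; origin under its handle, x along it to the head
- pliers: bystander: pliers with black handles lying on the mat, about 140 mm long and 70 mm wide, 12 mm high; origin under the joint
- punch_stand: bystander: a dark wooden block 50 x 90 x 45 mm with four steel punches standing in it to 115 mm; origin at the centre of its underside

How it is judged:
By the outcome, as a careful person would: the job done as asked, in the order asked, and still so for the second after the job is handed in, with the robot touching nothing.
Of tin_a, pot_a, buckle_a, clasp_a, slicker_a, template_a only 1 to 2 are there at a start; the rules pass over those that are not, and their reading is None.
Of tin_c, buckle_c only 1 to 2 are there at a start; the rules pass over those that are not, and their reading is None.
At some moment in a run one of tin_b, pot_b, buckle_b, clasp_b, slicker_b, template_b, tin_c, buckle_c may be knocked a few centimetres aside while the robot is not near it.
It also fails if it takes over 210 s, if anything falls off the work surface, if the arm or the gripper's body presses on something with over 40 N, if the wrist force passes 120 N, or if a joint passes its speed limit or range.

## Working session

There is one attempt and no reset: what is moved stays moved. The work goes in short steps, Python scripts to look and compute and a tool call to move; the robot and the scene stay as the last step left them, time stands still between calls to the robot, and variables do not carry over. Pictures are saved under pics/ and viewed, and the job is handed in when it is done.

Besides the shell and the picture viewer there is one more tool, called after "Call:" as name(argument=value, ...) on one line, values as JSON. step_arm: Moves the arm, as the interface text tells. Its arguments: {"type":"object","properties":{"deltas":{"type":"array","items":{"type":"array","items":{"type":"array","items":{"type":"number"}}}},"grip":{"type":"number"},"grip_force":{"type":"number"}},"required":["deltas"]}

```bash
ls; mkdir -p pics; python3 - <<'E'
from plant import env, read_camera, workorder, silhouettes
import cv2
print(env.state())
for n in ["scene","top","wrist"]:
    c=read_camera(n); cv2.imwrite(f"pics/a_{n}.png",c["image"]); print(n,c["intrinsics"].tolist(),c.get("cam_to_world",c.get("tool_from_camera")).tolist(), [k for k in c])
print(env.grip_depth)
E
```

```text
pics
{'time': 0.0, 'q': array([-1.02540466e+00,  2.55734125e-01,  1.06966052e-01, -5.09763848e-04,
       -1.42387971e+00, -2.84600846e-01]), 'dq': array([-0.00074735, -0.00045502, -0.00076685, -0.00080525,  0.00152442,
        0.00062315]), 'joint_torque': array([ 6.14311375e-04, -3.86626339e+01,  2.37938994e+01,  5.36537871e+00,
       -6.20157982e-03, -3.11285964e-05]), 'eef_pos': array([ 0.1417487 , -0.53089193,  0.230382  ]), 'eef_rot': array([ 6.09190921e-01,  7.93023014e-01,  5.70108843e-04, -7.71688746e-04]), 'contact_force': array([ 0.2340939 , -0.32510905, -0.27669012]), 'moment': array([ 0.04068273, -0.00351567, -0.01710808]), 'width': 0.9986671300758575}
scene [[361.35141845531666, 0.0, 259.54539134638304], [0.0, 361.35141845531666, 191.2409150716628], [0.0, 0.0, 1.0]] [[0.753657874483973, -0.5331626301385606, 0.38436625509015804, 0.9127643661950384], [0.657238323010525, 0.6058711627009127, -0.44828330436650965, -0.4161155615822927], [0.006131475728783496, 0.5904724752528068, 0.8070344856164515, 0.932870390216277], [0.0, 0.0, 0.0, 1.0]] ['image', 'intrinsics', 'cam_to_wor
[... 204 characters left out ...]
 [-0.9996600143816541, -0.02290115217966232, -0.012465667864759543, 0.047241041300093885], [-0.014773089789559574, 0.10352060681122746, 0.9945175914902181, 1.1266706217516673], [0.0, 0.0, 0.0, 1.0]] ['image', 'intrinsics', 'cam_to_world']
wrist [[337.0793532269794, 0.0, 255.13678893961608], [0.0, 337.0793532269794, 190.30694337094562], [0.0, 0.0, 1.0]] [[0.9999997733408921, 0.00018915179591065867, 0.0006461731677072965, -0.0005738501496838078], [0.00038217069591102735, -0.9495999870215561, -0.31346406268377774, -0.08064021139632341], [0.0005543137412583843, 0.3134642385827422, -0.9495998440743438, -0.14196049467928346], [0.0, 0.0, 0.0, 1.0]] ['image', 'intrinsics', 'tool_from_camera']
0.0187
```

View pics/a_top.png

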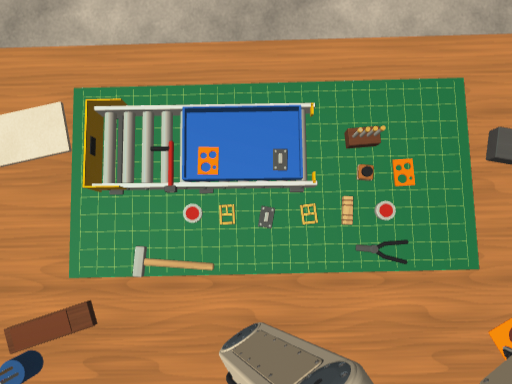

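View pics/a_scene.png

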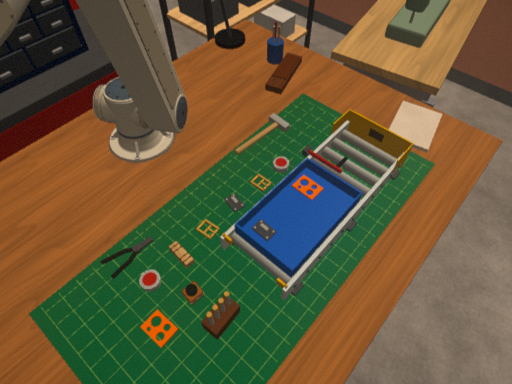

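The top view shows the tray already holding a template at (208,160) and a clasp at (280,160). The kit is missing a tin, a pot, a buckle and a slicker. On the mat are tins (192,213) and (386,210), buckles (227,214) and (309,213), slicker (347,210) and pot (365,172).

```bash
cat > h.py <<'E'
from plant import env, read_camera, workorder, silhouettes
import numpy as np, cv2
from scipy.spatial.transform import Rotation as R
def cam(n, save=None):
    s=env.state(); c=read_camera(n)
    if n=="wrist":
        T=np.eye(4); T[:3,:3]=R.from_quat(s["eef_rot"]).as_matrix(); T[:3,3]=s["eef_pos"]
        c["cam_to_world"]=T@c["tool_from_camera"]
    if save: cv2.imwrite(f"pics/{save}.png",c["image"])
    return c
def p2w(c,px,z):
    px=np.atleast_2d(np.asarray(px,float)); K=c["intrinsics"]; M=c["cam_to_world"]
    d=np.stack([(px[:,0]-K[0,2])/K[0,0],-(px[:,1]-K[1,2])/K[1,1],-np.ones(len(px))],1)@M[:3,:3].T
    o=M[:3,3]; return o+d*((z-o[2])/d[:,2])[:,None]
def w2p(c,P):
    P=np.atleast_2d(P); M=np.linalg.inv(c["cam_to_world"]); q=P@M[:3,:3].T+M[:3,3]; K=c["intrinsics"]
    return np.stack([K[0,0]*q[:,0]/-q[:,2]+K[0,2],K[1,1]*-q[:,1]/-q[:,2]+K[1,2]],1)
def rect(c,reg,z):
    """min area rect of region at plane z: centre, (long,short), angle of long axis in world"""
    ys,xs=np.nonzero(reg); P=p2w(c,np.stack([xs,ys],1),z)[:,:2]
    (cx,cy),(w,h),a=cv2.minAreaRect((P*1000).astype(np.float32))
    if w<h: w,h,a=h,w,a+90
    return (round(cx,1),round(cy,1)),(round(w,1),round(h,1)),round((a+90)%180-90,1)
def pose():
    s=env.state(); m=R.from_quat(s["eef_rot"]).as_matrix()
    print("t",round(s["time"],2),"tcp",np.round(s["eef_pos"]*1000,1),"toolx ang",round(np.degrees(np.arctan2(m[1,0],m[0,0])),1),"tooly",np.round(m[:,1],3),"z",np.round(m[:,2],3),"F",np.round(s["contact_force"],1),"w",round(s["width"]*85.4,1),"q6",round(s["q"][5],2))
def to(target,ang=None):
    """tool-frame delta to world target (mm), angle of tool x (deg)"""
    s=env.state(); m=R.from_quat(s["eef_rot"]).as_matrix()
    d=m.T@(np.array(target)/1000-s["eef_pos"]); out=np.round(d,4)
    t=None
    if ang is not None:
        a=np.degrees(np.arctan2(m[1,0],m[0,0])); e=(ang-a+90)%180-90; t=round(-np.radians(e),4)
    print("tool delta",out,"turn",t)
    # straight-down nominal: 
E
python3 - <<'E'
from h import *
c=cam("top")
pose()
H=dict(tin_b=24,pot_b=30,buckle_b=9,clasp_b=6,slicker_b=24,template_b=6,tray=100,hammer=20,pliers=12,punch_stand=45,track=70)
for n,h in H.items():
    for s in silhouettes(n,"top"):
        if s["conf"]<.2: continue
        print(n,round(s["conf"],2),np.round(s["pixel"]),rect(c,s["region"],(h+3)/1000))
E
```

```text
t 0.2 tcp [ 141.8 -531.1  230.7] toolx ang 104.9 tooly [ 0.966  0.258 -0.   ] z [-0.     0.001 -1.   ] F [-0.5 -0.1 -0.7] w 85.2 q6 -0.28
tin_b 0.89 [387. 209.] ((450.4, -315.9), (53.4, 44.8), 88.7)
tin_b 0.59 [191. 216.] ((455.4, 222.6), (53.9, 47.9), 88.7)
tin_b 0.39 [363. 135.] ((662.2, -272.6), (113.8, 59.1), -87.0)
tin_b 0.26 [266. 214.] ((440.4, 15.3), (58.2, 38.3), -11.0)
pot_b 0.56 [365. 172.] ((559.6, -265.5), (45.8, 42.7), 88.6)
buckle_b 0.57 [227. 210.] ((451.3, 127.9), (54.3, 42.9), -1.0)
buckle_b 0.52 [308. 212.] ((448.1, -105.6), (57.7, 44.2), 5.9)
clasp_b 0.72 [153. 262.] ((329.7, 282.3), (224.7, 86.1), -86.1)
clasp_b 0.7 [279. 159.] ((607.2, -29.4), (61.7, 40.6), -1.6)
clasp_b 0.6 [264. 215.] ((441.3, 15.1), (59.1, 39.4), -11.0)
slicker_b 0.88 [346. 209.] ((454.1, -211.4), (76.2, 27.9), -2.6)
slicker_b 0.67 [407. 170.] ((559.5, -375.4), (74.3, 59.0), -1.3)
template_b 0.71 [403. 169.] ((560.8, -381.7), (77.6, 59.3), 4.0)
template_b 0.63 [208. 158.] ((608.0, 180.6), (82.4, 61.4), -1.4)
hammer 0.95 [153. 262.] ((321.5, 278.5), (223.9, 82.9), 88.9)
hammer 0.55 [407. 172.] ((558.7, -376.2), (75.1, 57.0), 2.5)
hammer 0.51 [170. 158.] ((602.3, 310.0), (128.1, 63.6), -0.1)
punch_stand 0.84 [362. 134.] ((658.7, -265.7), (115.9, 58.4), -83.1)
track 0.75 [132. 149.] ((641.1, 194.2), (642.8, 267.4), 89.3)
```

View pics/a_wrist.png

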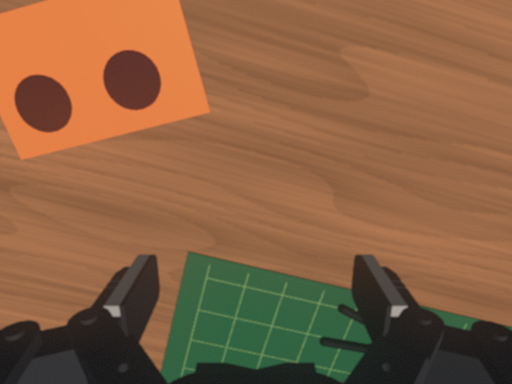

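```bash
python3 - <<'E'
import cv2
i=cv2.imread("pics/a_top.png")[90:200,75:325]
cv2.imwrite("pics/a_top_z.png",cv2.resize(i,None,fx=3.2,fy=3.2,interpolation=cv2.INTER_CUBIC))
E
```

```text
(no output)
```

View pics/a_top_z.png

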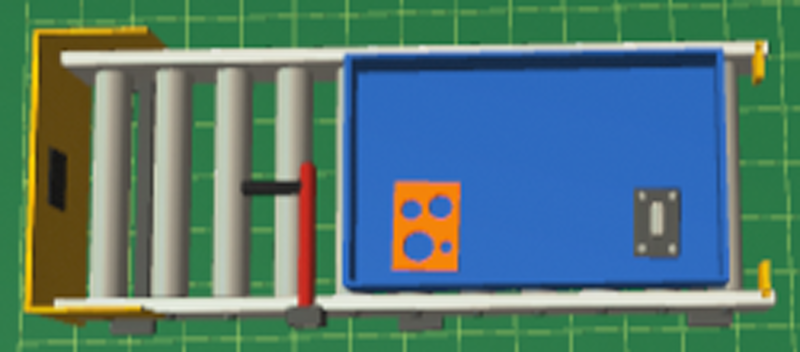

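```bash
python3 - <<'E'
from h import *
c=cam("top")
f=lambda pts,z:(p2w(c,[(x/3.2+75,y/3.2+90) for x,y in pts],z)[:,:2]*1000).round(0).tolist()
print("tray rim",f([(345,56),(722,51),(728,287),(345,290)],.103))
print("rail tops corners",f([(62,58),(767,46),(775,297),(55,303)],.073))
print("grip",f([(242,187),(302,187)],.091),"bar",f([(307,165),(306,312)],.091))
print("endplate inner bottom",f([(80,80),(80,290)],.058))
print("template,clasp in tray",f([(426,226)],.068),f([(657,222)],.068))
E
```

```text
tray rim [[735.0, 235.0], [731.0, -83.0], [531.0, -80.0], [536.0, 236.0]]
rail tops corners [[750.0, 487.0], [744.0, -125.0], [525.0, -124.0], [535.0, 489.0]]
grip [[627.0, 325.0], [626.0, 274.0]] bar [[645.0, 270.0], [520.0, 270.0]]
endplate inner bottom [[734.0, 477.0], [548.0, 474.0]]
template,clasp in tray [[595.0, 172.0]] [[593.0, -26.0]]
```

Call:
step_arm(deltas=[[[0,0,0,0.13],[0,0,0,0.13],[0.04,0.06,0,0],[0.04,0.06,0,0],[0.04,0.06,0,0],[0.04,0.06,0,0],[0.035,0.05,0,0],[0,0,0,0]]])

```text
time: 1.8
eef_pos: [0.4025, -0.3551, 0.2308]
eef_rot: [0.705, 0.709, 0.0, -0.0]
contact_force: [-0.9, -0.9, -0.3]
width: 1.003
```

Call:
step_arm(deltas=[[[0.03,0.05,0.01,0],[0.03,0.05,0.01,0],[0.03,0.05,0.01,0],[0,0,0,0],[0,0,0,0]]])

```text
time: 2.42
eef_pos: [0.5492, -0.268, 0.2013]
eef_rot: [0.707, 0.707, -0.0, -0.0]
contact_force: [0.4, -0.1, 0.3]
width: 1.0
```

```bash
cat > look.py <<'E'
from h import *
import sys
nm,h,tag=sys.argv[1],float(sys.argv[2]),sys.argv[3]
pose(); c=cam("wrist",tag)
for s in silhouettes(nm,"wrist"):
    if s["conf"]>.2: print(round(s["conf"],2),np.round(s["pixel"]),rect(c,s["region"],h/1000))
E
python3 look.py pot_b 33 pot1
```

```text
t 2.42 tcp [ 549.2 -268.   201.3] toolx ang 90.0 tooly [ 1.     0.001 -0.001] z [-0.001 -0.    -1.   ] F [ 0.4 -0.1  0.3] w 85.4 q6 -1.37
0.84 [252. 177.] ((557.1, -270.1), (47.9, 42.2), -6.0)
0.45 [142. 171.] ((553.2, -375.5), (71.3, 54.1), 2.1)
0.44 [481. 258.] ((643.8, -44.5), (202.5, 79.3), 13.4)
```

View pics/pot1.png

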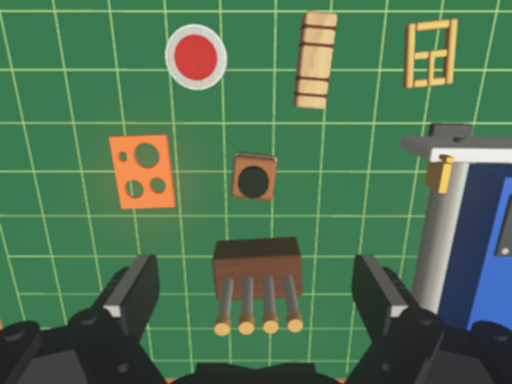

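Wrist view: the pot is at (254,178), turned about 5°, with the punch stand behind it at (258,265). The template and tin are clear of the grasp.

Call:
step_arm(deltas=[[[-0.001,0.011,0.03,0],[0,0,0.04,0.09],[0,0,0.04,0],[0,0,0.04,0],[0,0,0.025,0],[0,0,0.012,0],[0,0,0.008,0],[0,0,0,0]]], grip=0.066)

```text
time: 3.52
eef_pos: [0.5608, -0.2687, 0.0068]
eef_rot: [0.738, 0.675, 0.0, 0.0]
contact_force: [0.1, 0.1, 0.2]
width: 0.774
```

Call:
step_arm(deltas=[[[0,0,0,0],[0,0,0,0],[0,0,0,0],[0,0,0,0],[0,0,0,0]]], grip=0.03, grip_force=30)

```text
time: 4.15
eef_pos: [0.5615, -0.2687, 0.0075]
eef_rot: [0.738, 0.675, 0.0, 0.001]
contact_force: [-1.1, 0.4, 6.3]
width: 0.487
```

Call:
step_arm(deltas=[[[0,0,-0.03,0],[0,0,-0.05,0],[0,0,-0.05,0],[0,0,-0.05,0],[0,0,0,0]]])

```text
time: 4.78
eef_pos: [0.5627, -0.2692, 0.1912]
eef_rot: [0.738, 0.675, 0.002, 0.004]
contact_force: [-0.1, -0.5, -1.3]
width: 0.485
```

```bash
python3 -c "
from h import *
pose(); cam('wrist','pot2'); to((585,45,150),88.9)"
```

```text
t 4.78 tcp [ 562.7 -269.2  191.2] toolx ang 84.9 tooly [ 0.996 -0.089  0.009] z [ 0.009 -0.003 -1.   ] F [-0.1 -0.5 -1.3] w 41.5 q6 -1.46
tool delta [ 0.3142 -0.0046  0.0379] turn -0.0701
```

View pics/pot2.png

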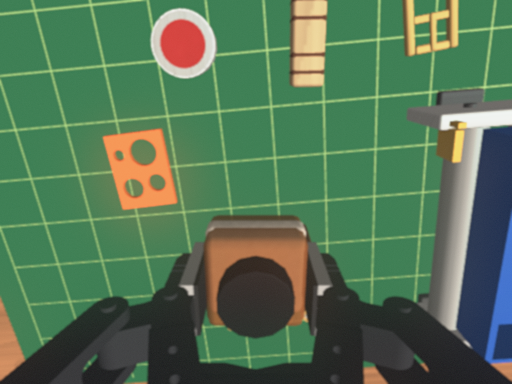

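Pot is held (41.5 mm opening). Carrying it to (590, 70) in the tray.

Call:
step_arm(deltas=[[[0,0,0,-0.07],[0.05,0.004,0,0],[0.05,0.004,0,0],[0.05,0.004,0,0],[0.05,0.004,0,0],[0.05,0.004,0,0],[0.05,0.004,0,0],[0.035,0,0,0]]])

```text
time: 5.82
eef_pos: [0.5899, 0.0682, 0.1839]
eef_rot: [0.713, 0.701, -0.002, -0.001]
contact_force: [0.1, 0.4, -2.0]
width: 0.489
```

```bash
python3 -c "
from h import *
pose(); cam('wrist','pot3'); to((590,70,67),88.9)"
```

```text
t 5.83 tcp [589.9  68.2 183.9] toolx ang 89.0 tooly [ 1.    -0.018 -0.004] z [-0.004 -0.    -1.   ] F [ 0.1  0.4 -2. ] w 41.8 q6 -1.97
tool delta [-0.0016  0.0005  0.1166] turn 0.0031
```

View pics/pot3.png

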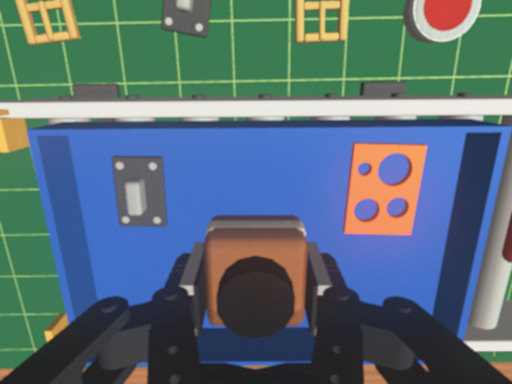

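Pot hangs over open floor, between the clasp (140,190) and the template (385,190).

Call:
step_arm(deltas=[[[0.001,0,0.03,0],[0,0,0.04,0],[0,0,0.02,0],[0,0,0.01,0],[0,0,0,0],[0,0,0,0]]])

```text
time: 6.62
eef_pos: [0.5917, 0.0672, 0.0871]
eef_rot: [0.714, 0.7, 0.001, 0.0]
contact_force: [-0.4, -0.2, -1.0]
width: 0.485
```

Call:
step_arm(deltas=[[[0.001,-0.001,0.01,0],[0,0,0.006,0],[0,0,0.003,0],[0,0,0,0],[0,0,0,0]]])

```text
time: 7.25
eef_pos: [0.5903, 0.0681, 0.0675]
eef_rot: [0.714, 0.7, 0.0, 0.0]
contact_force: [-0.1, 0.6, -1.3]
width: 0.484
```

Call:
step_arm(deltas=[[[0,0,0.001,0],[0,0,0,0],[0,0,0,0]]])

```text
time: 7.62
eef_pos: [0.5903, 0.0681, 0.0665]
eef_rot: [0.714, 0.7, 0.0, 0.0]
contact_force: [-0.4, 0.3, -0.2]
width: 0.484
```

Call:
step_arm(deltas=[[[0,0,0,0],[0,0,0,0],[0,0,0,0],[0,0,-0.02,0],[0,0,-0.04,0],[0,0,-0.04,0],[0,0,-0.04,0]]], grip=0.055)

```text
time: 8.5
eef_pos: [0.5899, 0.0681, 0.2076]
eef_rot: [0.714, 0.7, 0.0, 0.0]
contact_force: [0.7, 0.1, 0.4]
width: 0.646
```

```bash
python3 -c "
from h import *
pose(); cam('top','t2'); 
for n,z in [('pot_b',92),('slicker_b',27),('buckle_b',12),('tin_b',27)]:
  c=read_camera('top')
  for s in silhouettes(n,'top'):
    if s['conf']>.4: print(n,round(s['conf'],2),np.round(s['pixel']),rect(c,s['region'],z/1000))
to((454,-211,150),88)"
```

```text
t 8.5 tcp [589.9  68.1 207.6] toolx ang 88.9 tooly [ 1.    -0.019  0.   ] z [ 0.  0. -1.] F [0.7 0.1 0.4] w 55.2 q6 -1.97
pot_b 0.66 [138. 268.] ((313.6, 362.7), (56.9, 26.3), 19.0)
pot_b 0.54 [246. 162.] ((586.5, 68.9), (43.5, 40.3), -1.3)
slicker_b 0.55 [348. 210.] ((454.2, -210.0), (76.3, 30.6), -2.8)
buckle_b 0.54 [136. 268.] ((312.9, 378.6), (64.6, 31.1), 0.5)
tin_b 0.77 [387. 210.] ((450.4, -317.1), (56.1, 50.4), 88.7)
tool delta [-0.2815 -0.1301  0.0556] turn 0.0157
```

View pics/t2.png

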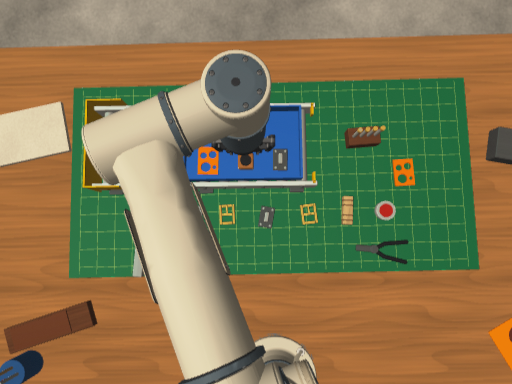

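Pot stands in the tray at (246,162). Next, the slicker.

Call:
step_arm(deltas=[[[-0.045,-0.02,0,0],[-0.05,-0.025,0,0],[-0.05,-0.025,0,0],[-0.05,-0.025,0.01,0],[-0.05,-0.025,0.02,0],[-0.036,-0.01,0.02,0.016],[0,0,0,0],[0,0,0,0]]])

```text
time: 9.95
eef_pos: [0.4548, -0.2103, 0.1563]
eef_rot: [0.72, 0.694, -0.0, -0.0]
contact_force: [-0.3, 0.4, 0.3]
width: 0.642
```

```bash
python3 look.py slicker_b 27 sl1; python3 -c "
from h import *
to((454,-211,7),87.5)"
```

```text
t 9.95 tcp [ 454.8 -210.3  156.3] toolx ang 88.0 tooly [ 0.999 -0.035 -0.   ] z [-0. -0. -1.] F [-0.3  0.4  0.3] w 54.8 q6 -1.49
0.63 [251. 174.] ((451.9, -215.4), (79.6, 28.8), -5.1)
tool delta [-0.0013 -0.0015  0.1497] turn 0.0096
```

View pics/sl1.png

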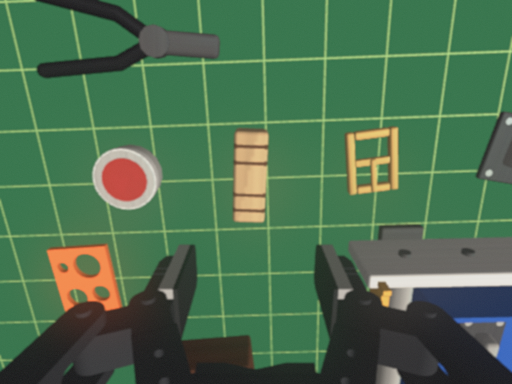

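Slicker at (251,175), about 4° off the x axis.

Call:
step_arm(deltas=[[[-0.004,-0.002,0.03,0.035],[0,0,0.04,0],[0,0,0.04,0],[0,0,0.025,0],[0,0,0.012,0],[0,0,0.005,0],[0,0,0,0]]])

```text
time: 10.92
eef_pos: [0.4533, -0.2142, 0.0049]
eef_rot: [0.731, 0.682, 0.0, 0.001]
contact_force: [0.4, 0.3, 1.1]
width: 0.642
```

Call:
step_arm(deltas=[[[0,0,0,0],[0,0,0,0],[0,0,0,0],[0,0,0,0],[0,0,0,0]]], grip=0.015)

```text
time: 11.55
eef_pos: [0.4534, -0.2145, 0.0052]
eef_rot: [0.731, 0.682, 0.0, 0.001]
contact_force: [0.3, 0.9, 6.8]
width: 0.324
```

Call:
step_arm(deltas=[[[0,0,-0.03,0],[0,0,-0.05,0],[0,0,-0.05,0],[0,0,-0.05,0],[0,0,0,0]]])

```text
time: 12.18
eef_pos: [0.4548, -0.215, 0.1885]
eef_rot: [0.731, 0.682, 0.002, 0.004]
contact_force: [0.1, 0.6, -1.0]
width: 0.318
```

```bash
python3 -c "
from h import *
pose(); cam('wrist','sl2'); to((668,55,150),88.9)"
```

```text
t 12.18 tcp [ 454.8 -215.   188.5] toolx ang 86.0 tooly [ 0.998 -0.07   0.009] z [ 0.008 -0.002 -1.   ] F [ 0.1  0.6 -1. ] w 27.1 q6 -1.51
tool delta [0.2837 0.195  0.0365] turn -0.0511
```

View pics/sl2.png

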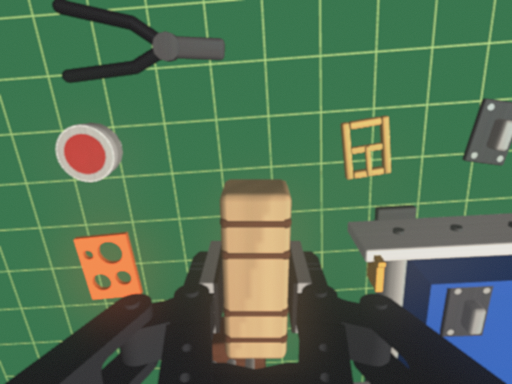

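Slicker held, 27 mm opening.

Call:
step_arm(deltas=[[[0.04,0.03,0,-0.051],[0.05,0.035,0,0],[0.05,0.035,0,0],[0.05,0.035,0,0],[0.05,0.035,0,0],[0.03,0.03,0,0],[0,0,0,0],[0,0,0,0]]])

```text
time: 13.22
eef_pos: [0.6589, 0.05, 0.1825]
eef_rot: [0.714, 0.7, -0.001, -0.001]
contact_force: [-0.4, 0.4, 0.2]
width: 0.319
```

```bash
python3 -c "
from h import *
pose(); cam('wrist','sl3'); to((668,55,64),88.9)"
```

```text
t 13.22 tcp [658.9  50.  182.5] toolx ang 88.9 tooly [ 1.    -0.019 -0.003] z [-0.003 -0.001 -1.   ] F [-0.4  0.4  0.2] w 27.2 q6 -1.9
tool delta [0.0057 0.0092 0.1193] turn -0.0005
```

View pics/sl3.png

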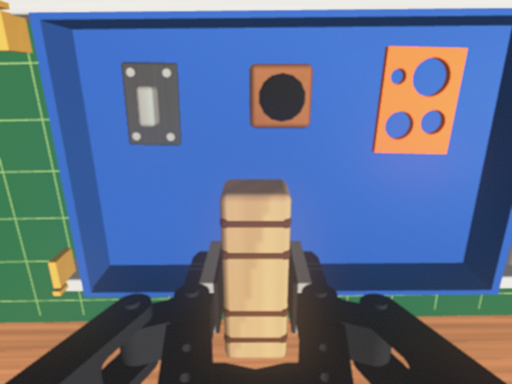

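Call:
step_arm(deltas=[[[0.006,0.012,0.03,0],[0,0,0.04,0],[0,0,0.025,0],[0,0,0.012,0],[0,0,0,0],[0,0,0,0]]])

```text
time: 14.02
eef_pos: [0.6726, 0.0558, 0.079]
eef_rot: [0.714, 0.7, 0.001, 0.001]
contact_force: [0.6, 0.7, -0.2]
width: 0.325
```

Call:
step_arm(deltas=[[[0,0,0.008,0],[0,0,0.004,0],[0,0,0.002,0],[0,0,0,0],[0,0,0,0]]])

```text
time: 14.65
eef_pos: [0.672, 0.0559, 0.0642]
eef_rot: [0.714, 0.7, 0.0, 0.0]
contact_force: [-2.7, -0.1, 6.0]
width: 0.328
```

Call:
step_arm(deltas=[[[0,0,0,0],[0,0,0,0],[0,0,0,0],[0,0,-0.02,0],[0,0,-0.04,0],[0,0,-0.04,0],[0,0,-0.04,0],[0,0,0,0]]], grip=0.042)

```text
time: 15.65
eef_pos: [0.6737, 0.0561, 0.2077]
eef_rot: [0.714, 0.7, 0.003, 0.002]
contact_force: [0.6, -0.1, 0.0]
width: 0.491
```

```bash
python3 -c "
from h import *
pose(); c=cam('wrist','sl4'); 
for s in silhouettes('slicker_b','wrist'): print(round(s['conf'],2),s['pixel'],rect(c,s['region'],.086))
c=cam('top','t3')
for n,z in [('buckle_b',12),('tin_b',27)]:
  for s in silhouettes(n,'top'):
    if s['conf']>.4: print(n,round(s['conf'],2),np.round(s['pixel']),rect(c,s['region'],z/1000))
to((451,128,150),88)"
```

```text
t 15.65 tcp [673.7  56.1 207.7] toolx ang 88.9 tooly [ 1.    -0.019  0.008] z [ 0.008  0.001 -1.   ] F [ 0.6 -0.1  0. ] w 41.9 q6 -1.9
0.74 [252.6, 174.2] ((670.5, 55.6), (80.5, 27.7), -1.0)
buckle_b 0.77 [306. 210.] ((448.3, -105.8), (55.4, 49.6), 7.5)
buckle_b 0.59 [232. 209.] ((451.1, 116.4), (54.2, 20.0), -1.0)
buckle_b 0.47 [403. 174.] ((559.0, -380.6), (73.2, 58.0), 2.8)
tin_b 0.87 [406. 218.] ((429.7, -367.4), (58.6, 50.2), 88.8)
tool delta [ 0.0678 -0.2214  0.0522] turn 0.0157
```

View pics/sl4.png

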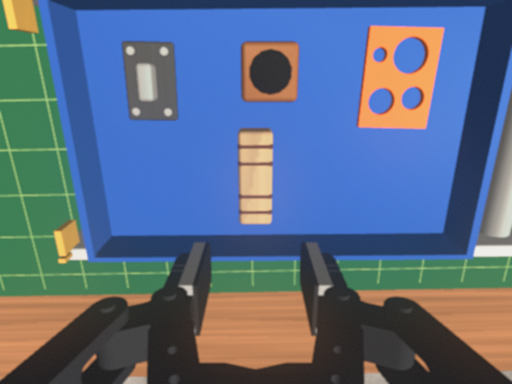

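View pics/t3.png

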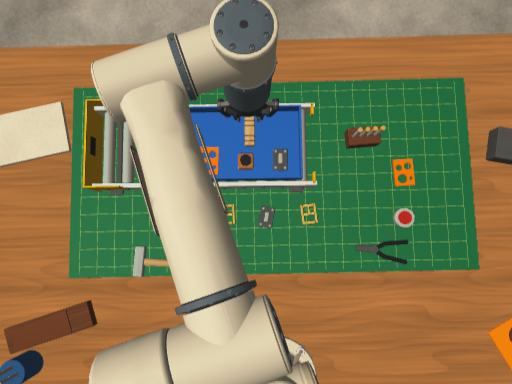

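The slicker lies flat. The right-hand tin was knocked to (404,218), so I'll use the other tin at (455,222). The buckle at (451,128) comes first.

Call:
step_arm(deltas=[[[0.01,-0.04,0,0],[0.01,-0.05,0,0],[0.015,-0.05,0.01,0],[0.015,-0.05,0.02,0],[0.018,-0.032,0.02,0],[0,0,0,0],[0,0,0,0]]], grip=0.064)

```text
time: 16.77
eef_pos: [0.4516, 0.1282, 0.1534]
eef_rot: [0.714, 0.701, -0.0, 0.0]
contact_force: [0.9, -0.2, 0.6]
width: 0.747
```

```bash
python3 look.py buckle_b 12 bu1; python3 -c "
from h import *
to((451,128,5),88.9)"
```

```text
t 16.77 tcp [451.6 128.2 153.4] toolx ang 88.9 tooly [ 1.    -0.019  0.   ] z [ 0. -0. -1.] F [ 0.9 -0.2  0.6] w 63.8 q6 -2.2
0.86 [251. 171.] ((449.6, 126.0), (56.4, 44.3), 1.3)
0.8 [  7. 177.] ((447.2, -84.2), (59.7, 21.8), -14.5)
tool delta [-0.0002 -0.0012  0.1485] turn -0.0006
```

View pics/bu1.png

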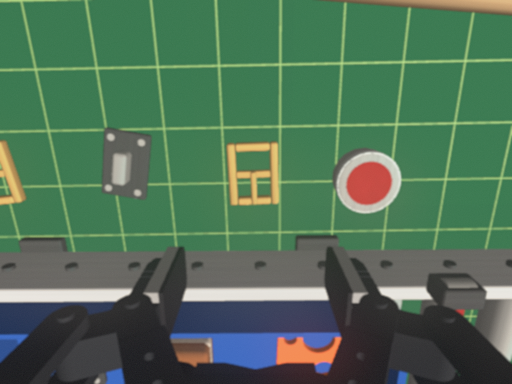

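Call:
step_arm(deltas=[[[-0.002,-0.001,0.03,-0.042],[0,0,0.04,0],[0,0,0.04,0],[0,0,0.022,0],[0,0,0.01,0],[0,0,0.005,0],[0,0,0.002,0],[0,0,0,0]]])

```text
time: 17.88
eef_pos: [0.4506, 0.1265, 0.0049]
eef_rot: [0.699, 0.715, 0.001, 0.0]
contact_force: [-1.0, -0.4, 0.1]
width: 0.752
```

Call:
step_arm(deltas=[[[0,0,0,0],[0,0,0,0],[0,0,0,0],[0,0,0,0],[0,0,0,0]]], grip=0.03)

```text
time: 18.5
eef_pos: [0.4506, 0.1265, 0.005]
eef_rot: [0.699, 0.715, 0.001, 0.0]
contact_force: [-1.3, -0.5, 5.0]
width: 0.506
```

Call:
step_arm(deltas=[[[0,0,-0.01,0],[0,0,-0.03,0],[0,0,-0.05,0],[0,0,-0.05,0],[0,0,-0.045,0],[0,0,0,0]]])

```text
time: 19.25
eef_pos: [0.452, 0.1271, 0.1935]
eef_rot: [0.699, 0.715, 0.004, 0.001]
contact_force: [0.0, -0.2, -1.6]
width: 0.501
```

```bash
python3 -c "
from h import *
pose(); cam('wrist','bu2'); to((670,-20,64),88.9)"
```

```text
t 19.25 tcp [452.  127.1 193.5] toolx ang 91.3 tooly [1.    0.023 0.007] z [ 0.007  0.004 -1.   ] F [ 0.  -0.2 -1.6] w 42.8 q6 -2.16
tool delta [-0.1519  0.2156  0.1273] turn 0.0419
```

View pics/bu2.png

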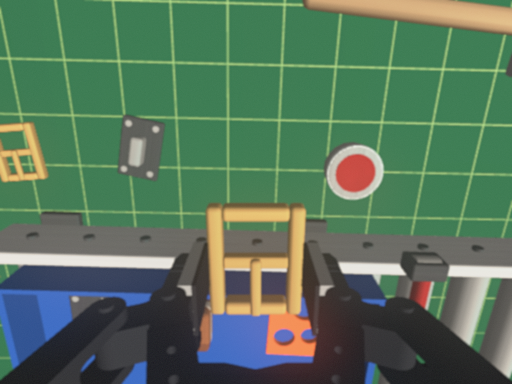

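Buckle held (42.8 mm).

Call:
step_arm(deltas=[[[-0.03,0.04,0,0.042],[-0.03,0.045,0,0],[-0.035,0.045,0,0],[-0.035,0.045,0,0],[-0.017,0.035,0,0],[0,0,0,0],[0,0,0,0]]])

```text
time: 20.18
eef_pos: [0.6577, -0.023, 0.1877]
eef_rot: [0.714, 0.7, -0.001, -0.001]
contact_force: [-0.3, 0.5, -0.5]
width: 0.499
```

```bash
python3 -c "
from h import *
pose(); cam('wrist','bu3'); to((670,-20,64),88.9)"
```

```text
t 20.18 tcp [657.7 -23.  187.7] toolx ang 88.9 tooly [ 1.    -0.019 -0.003] z [-0.003 -0.    -1.   ] F [-0.3  0.5 -0.5] w 42.6 q6 -1.79
tool delta [0.0029 0.0125 0.1245] turn 0.0004
```

View pics/bu3.png

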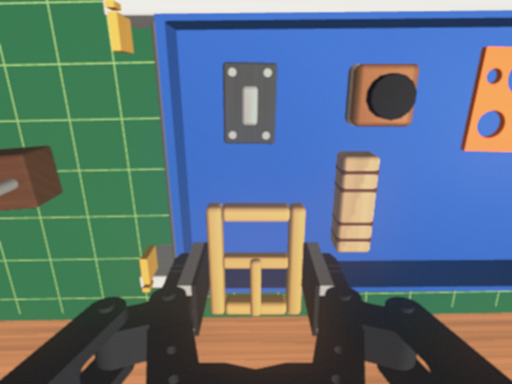

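Call:
step_arm(deltas=[[[0.002,0.012,0.03,0],[0,0,0.04,0],[0,0,0.025,0],[0,0,0.012,0],[0,0,0,0],[0,0,0,0]]])

```text
time: 20.98
eef_pos: [0.6713, -0.0211, 0.084]
eef_rot: [0.714, 0.7, 0.001, 0.001]
contact_force: [0.6, 0.0, 0.6]
width: 0.498
```

Call:
step_arm(deltas=[[[0,0,0.01,0],[0,0,0.005,0],[0,0,0.003,0],[0,0,0.001,0],[0,0,0,0],[0,0,0,0]]])

```text
time: 21.72
eef_pos: [0.6707, -0.0215, 0.0641]
eef_rot: [0.714, 0.7, 0.0, 0.0]
contact_force: [-1.5, -0.2, 5.6]
width: 0.501
```

Call:
step_arm(deltas=[[[0,0,0,0],[0,0,0,0],[0,0,0,0],[0,0,-0.02,0],[0,0,-0.04,0],[0,0,-0.04,0],[0,0,-0.04,0],[0,0,0,0]]], grip=0.055)

```text
time: 22.72
eef_pos: [0.6725, -0.0214, 0.2076]
eef_rot: [0.714, 0.7, 0.003, 0.003]
contact_force: [0.1, 0.2, -0.4]
width: 0.644
```

```bash
python3 -c "
from h import *
pose(); c=cam('wrist','bu4'); 
for s in silhouettes('buckle_b','wrist'): print(round(s['conf'],2),s['pixel'],rect(c,s['region'],.071))
to((455,222,150),88.9)"
```

```text
t 22.73 tcp [672.5 -21.4 207.6] toolx ang 88.9 tooly [ 1.    -0.019  0.008] z [ 0.008  0.    -1.   ] F [ 0.1  0.2 -0.4] w 55.0 q6 -1.79
0.84 [254.4, 174.9] ((669.9, -21.8), (56.2, 44.7), -0.7)
0.61 [168.1, 148.3] ((645.5, -108.1), (218.1, 35.2), -1.4)
0.32 [350.3, 175.8] ((675.2, 56.5), (85.0, 33.3), -1.1)
tool delta [ 0.2388 -0.2202  0.0532] turn -0.0001
```

View pics/bu4.png

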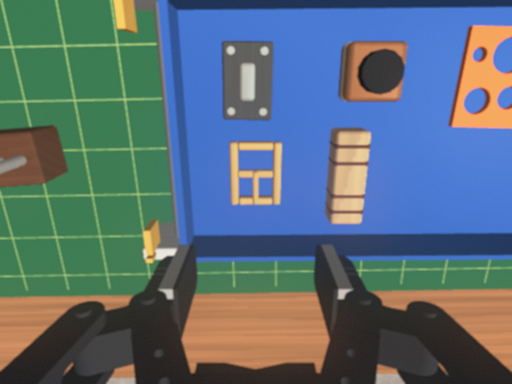

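Buckle flat at (256,174) in view. Now the left tin.

Call:
step_arm(deltas=[[[0.04,-0.035,0,0],[0.05,-0.045,0,0],[0.05,-0.045,0,0],[0.05,-0.045,0.01,0],[0.04,-0.04,0.02,0],[0.009,-0.01,0.02,0],[0,0,0,0],[0,0,0,0]]], grip=0.075)

```text
time: 23.82
eef_pos: [0.4655, 0.2101, 0.1542]
eef_rot: [0.714, 0.7, -0.0, 0.0]
contact_force: [0.4, 0.2, 0.3]
width: 0.879
```

```bash
python3 look.py tin_b 27 ti1; python3 -c "
from h import *
to((455,222,7),88.9)"
```

```text
t 23.82 tcp [465.5 210.1 154.2] toolx ang 88.9 tooly [ 1.    -0.019  0.   ] z [ 0.    -0.001 -1.   ] F [0.4 0.2 0.3] w 75.0 q6 -2.32
0.83 [267. 168.] ((454.5, 222.3), (52.9, 52.1), -27.9)
tool delta [ 0.0116 -0.0113  0.1476] turn -0.0012
```

View pics/ti1.png

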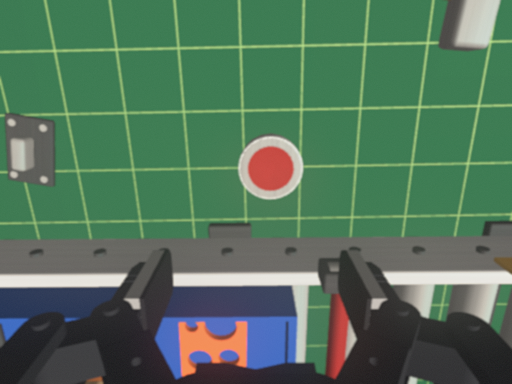

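Call:
step_arm(deltas=[[[0.012,-0.011,0.03,0],[0,0,0.04,0],[0,0,0.04,0],[0,0,0.022,0],[0,0,0.01,0],[0,0,0.005,0],[0,0,0,0],[0,0,0,0]]])

```text
time: 24.92
eef_pos: [0.4548, 0.2232, 0.008]
eef_rot: [0.714, 0.7, 0.001, 0.0]
contact_force: [-0.3, 0.1, 0.2]
width: 0.881
```

Call:
step_arm(deltas=[[[0,0,0,0],[0,0,0,0],[0,0,0,0],[0,0,0,0],[0,0,0,0]]], grip=0.04)

```text
time: 25.55
eef_pos: [0.4546, 0.2231, 0.0078]
eef_rot: [0.714, 0.7, 0.001, 0.0]
contact_force: [-1.0, -0.2, 5.8]
width: 0.602
```

Call:
step_arm(deltas=[[[0,0,-0.01,0],[0,0,-0.03,0],[0,0,-0.05,0],[0,0,-0.05,0],[0,0,-0.045,0],[0,0,0,0]]])

```text
time: 26.3
eef_pos: [0.456, 0.2239, 0.1964]
eef_rot: [0.714, 0.7, 0.004, 0.001]
contact_force: [0.7, 0.5, -2.4]
width: 0.593
```

```bash
python3 -c "
from h import *
pose(); cam('wrist','ti2'); to((672,125,64),88.9)"
```

```text
t 26.3 tcp [456.  223.9 196.4] toolx ang 88.9 tooly [ 1.    -0.019  0.007] z [ 0.007  0.005 -1.   ] F [ 0.7  0.5 -2.4] w 50.6 q6 -2.36
tool delta [-0.0944  0.2189  0.13  ] turn -0.0001
```

View pics/ti2.png

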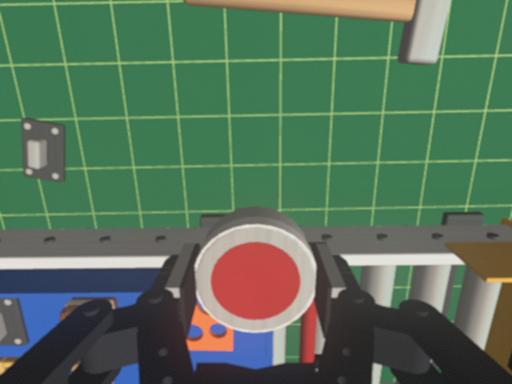

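Call:
step_arm(deltas=[[[-0.015,0.035,0,0],[-0.02,0.045,0,0],[-0.02,0.045,0,0],[-0.02,0.045,0,0],[-0.02,0.045,0,0],[0,0.01,0,0],[0,0,0,0],[0,0,0,0]]])

```text
time: 27.35
eef_pos: [0.6764, 0.1241, 0.1919]
eef_rot: [0.714, 0.701, -0.0, -0.0]
contact_force: [0.7, -0.4, -0.4]
width: 0.595
```

```bash
python3 -c "
from h import *
pose(); cam('wrist','ti3'); to((672,125,67),88.9)"
```

```text
t 27.35 tcp [676.4 124.1 191.9] toolx ang 89.0 tooly [ 1.    -0.018 -0.001] z [-0.001 -0.    -1.   ] F [ 0.7 -0.4 -0.4] w 50.8 q6 -2.0
tool delta [ 0.0007 -0.0045  0.1254] turn 0.0012
```

View pics/ti3.png

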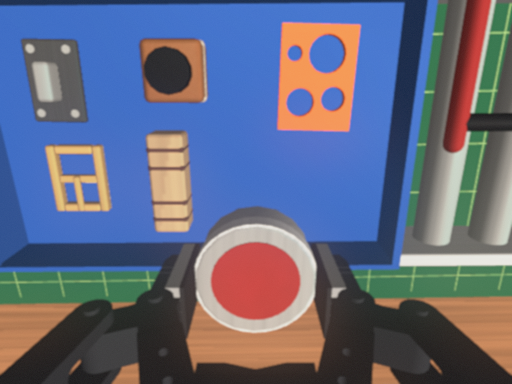

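Call:
step_arm(deltas=[[[0.001,-0.004,0.03,0],[0,0,0.04,0],[0,0,0.025,0],[0,0,0.012,0],[0,0,0,0],[0,0,0,0]]])

```text
time: 28.15
eef_pos: [0.6742, 0.1249, 0.0869]
eef_rot: [0.714, 0.7, 0.001, 0.001]
contact_force: [0.3, -0.9, -1.2]
width: 0.593
```

Call:
step_arm(deltas=[[[0,0,0.01,0],[0,0,0.006,0],[0,0,0.002,0],[0,0,0.001,0],[0,0,0,0],[0,0,0,0]]])

```text
time: 28.9
eef_pos: [0.6737, 0.1245, 0.0668]
eef_rot: [0.714, 0.7, 0.0, 0.0]
contact_force: [-2.3, -0.3, 5.8]
width: 0.598
```

Now release, then retract and look at everything.

Call:
step_arm(deltas=[[[0,0,0,0],[0,0,0,0],[0,0,0,0],[0,0,-0.02,0],[0,0,-0.04,0],[0,0,-0.04,0],[0,0,-0.04,0],[0,0,0,0]]], grip=0.062)

```text
time: 29.9
eef_pos: [0.6752, 0.1248, 0.2106]
eef_rot: [0.714, 0.7, 0.004, 0.002]
contact_force: [-0.6, 0.4, -0.1]
width: 0.725
```

```bash
python3 -c "
from h import *
pose(); c=cam('wrist','ti4'); 
for s in silhouettes('tin_b','wrist'): print(round(s['conf'],2),s['pixel'],rect(c,s['region'],.086))
for s in silhouettes('stop_bar','wrist'): print(round(s['conf'],2),s['pixel'],rect(c,s['region'],.091))
to((627,300,150),0)"
```

```text
t 29.9 tcp [675.2 124.8 210.6] toolx ang 88.9 tooly [ 1.    -0.019  0.008] z [ 0.008  0.002 -1.   ] F [-0.6  0.4 -0.1] w 61.9 q6 -2.0
0.64 [253.7, 176.2] ((673.4, 124.9), (55.0, 52.6), -31.3)
0.66 [451.9, 94.2] ((594.6, 277.9), (101.0, 62.4), 17.2)
tool delta [ 0.1745 -0.0492  0.055 ] turn 1.5515
```

View pics/ti4.png

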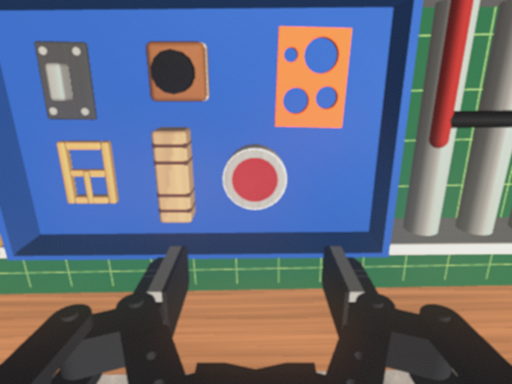

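Kit complete in the picture: clasp (64,80), pot (177,70), template (313,77), buckle (88,172), slicker (174,175) and tin (254,178), with nothing stacked. Next is the stop bar, which needs the gripper turned 90°.

Call:
step_arm(deltas=[[[0,0,0,-0.18],[0,0,0,-0.18],[0,0,0,-0.18],[0,0,0,-0.18],[0,0,0,-0.18],[0,0,0,-0.18],[0,0,0,-0.18],[0,0,0,-0.18]]], grip=0.05)

```text
time: 31.05
eef_pos: [0.6728, 0.1244, 0.2042]
eef_rot: [0.072, 0.997, -0.001, -0.001]
contact_force: [0.2, 0.2, 0.9]
width: 0.584
```

```bash
python3 -c "
from h import *
pose(); to((627,250,190),180)"
```

```text
t 31.05 tcp [672.8 124.4 204.2] toolx ang 171.7 tooly [ 0.144  0.99  -0.001] z [-0.003 -0.001 -1.   ] F [0.2 0.2 0.9] w 49.9 q6 -0.55
tool delta [0.0633 0.1177 0.0143] turn -0.1441
```

Call:
step_arm(deltas=[[[0,0,0,-0.131],[0.015,0.035,0,0],[0.015,0.045,0,0],[0.015,0.045,0,0],[0,0,0,0],[0,0,0,0]]])

```text
time: 31.8
eef_pos: [0.6304, 0.2501, 0.2049]
eef_rot: [0.009, 1.0, -0.001, -0.001]
contact_force: [-0.5, -0.4, -0.3]
width: 0.584
```

```bash
python3 look.py stop_bar 91 sb1
```

```text
t 31.8 tcp [630.4 250.1 204.9] toolx ang 178.9 tooly [ 0.019  1.    -0.001] z [-0.002 -0.001 -1.   ] F [-0.5 -0.4 -0.3] w 49.8 q6 -0.63
0.6 [284. 207.] ((586.5, 292.5), (126.4, 65.3), -0.2)
```

View pics/sb1.png

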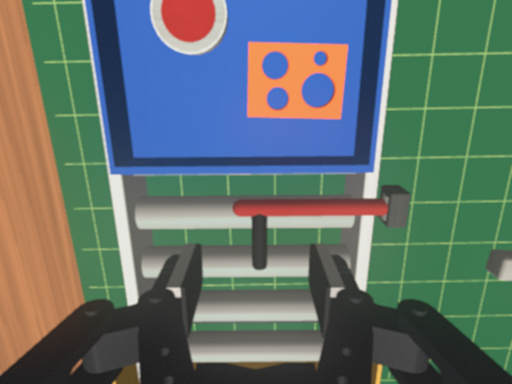

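The stop bar runs from its free end (237,207) to the hinge at about (386,207). The peg runs (259,216)–(259,268).

```bash
python3 - <<'E'
from h import *
c=cam("wrist")
print((p2w(c,[(259,216),(259,242),(259,268),(386,207),(236,207)],.091)*1000).round(1))
to((627,299,76),179.2)
# scene cross-check
E
```

```text
[[628.3 274.9  91. ]
 [628.7 298.6  91. ]
 [629.1 323.6  91. ]
 [524.7 269.2  91. ]
 [646.9 266.6  91. ]]
tool delta [0.005  0.0498 0.1297] turn -0.0064
```

Call:
step_arm(deltas=[[[0.002,0.03,0.01,0],[0,0.021,0.03,0],[0,0,0.03,0],[0,0,0.03,0],[0,0,0.02,0],[0,0,0.01,0],[0,0,0.004,0],[0,0,0,0]]])

```text
time: 32.95
eef_pos: [0.6302, 0.3013, 0.0727]
eef_rot: [0.01, 1.0, 0.0, 0.0]
contact_force: [0.6, 0.6, 0.3]
width: 0.586
```

```bash
python3 -c "
from h import *
pose();cam('wrist','sb2');cam('scene','sb2s')"
```

```text
t 32.95 tcp [630.2 301.3  72.7] toolx ang 178.9 tooly [0.019 1.    0.   ] z [ 0.001  0.    -1.   ] F [0.6 0.6 0.3] w 50.0 q6 -0.69
```

View pics/sb2.png

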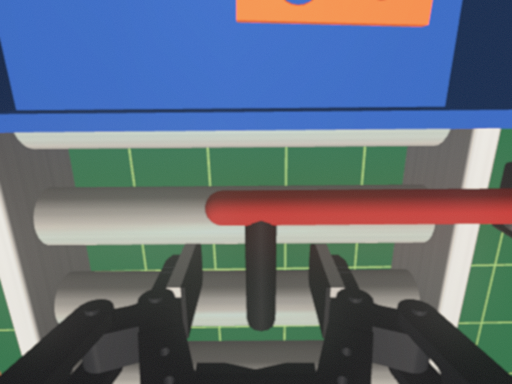

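View pics/sb2s.png

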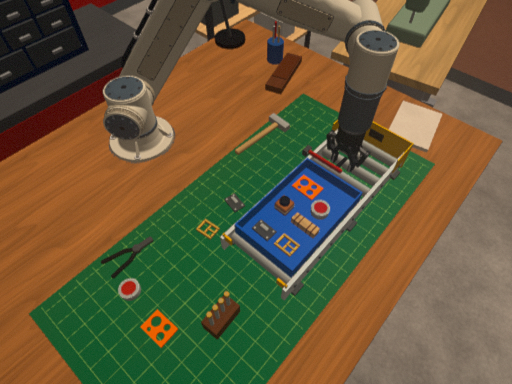

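Fingers straddle the peg at (260,275), so I'm pinching it.

Call:
step_arm(deltas=[[[0,0,0,0],[0,0,0,0],[0,0,0,0],[0,0,0,0],[0,0,0,0],[0,0,0,0]]], grip=0.005, grip_force=25)

```text
time: 33.8
eef_pos: [0.628, 0.3015, 0.0725]
eef_rot: [0.009, 1.0, -0.0, -0.001]
contact_force: [-6.8, -0.0, 4.5]
width: 0.138
```

Call:
step_arm(deltas=[[[0.0025,0,-0.011,0],[0.0016,0,-0.0109,0],[0.0027,0,-0.0107,0],[0.0038,0,-0.0103,0],[0.0048,0,-0.0099,0],[0,0,0,0]]])

```text
time: 34.55
eef_pos: [0.6151, 0.3018, 0.127]
eef_rot: [0.009, 1.0, 0.001, 0.002]
contact_force: [5.4, -0.0, -0.4]
width: 0.14
```

Call:
step_arm(deltas=[[[0.005,0,-0.0094,0],[0.0066,0,-0.0088,0],[0.0075,0,-0.008,0],[0.0083,0,-0.0073,0],[0.0089,0,-0.0064,0],[0,0,0,0]]])

```text
time: 35.3
eef_pos: [0.5806, 0.3022, 0.1686]
eef_rot: [0.009, 1.0, 0.001, 0.004]
contact_force: [7.8, -1.9, 6.5]
width: 0.138
```

```bash
python3 -c "
from h import *
pose();c=cam('wrist','sb3');cam('scene','sb3s')
import cv2
i=cv2.imread('pics/sb3s.png')[90:250,240:440]; cv2.imwrite('pics/sb3z.png',cv2.resize(i,None,fx=3.5,fy=3.5))"
```

```text
t 35.3 tcp [580.6 302.2 168.6] toolx ang 178.9 tooly [0.019 1.    0.002] z [ 0.008  0.002 -1.   ] F [ 7.8 -1.9  6.5] w 11.8 q6 -0.74
```

View pics/sb3.png

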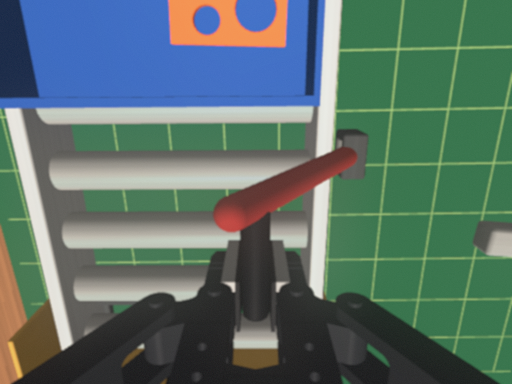

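View pics/sb3z.png

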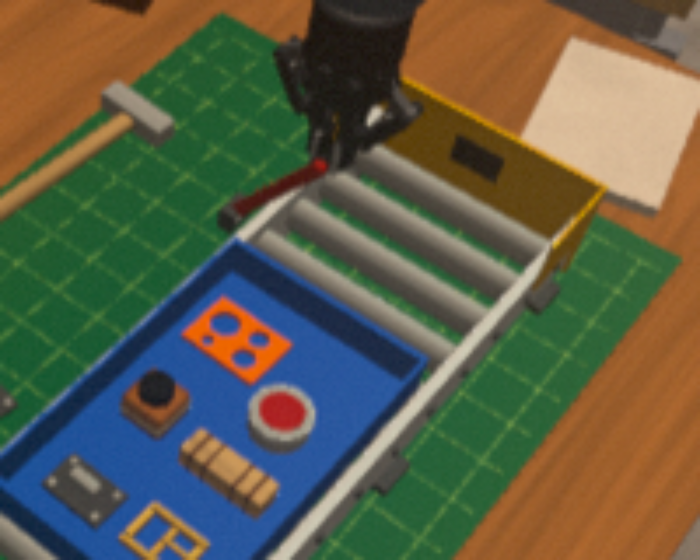

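Call:
step_arm(deltas=[[[0.01,0,-0.005,0],[0.0105,0,-0.0045,0],[0.011,0,-0.0035,0],[0.011,0,-0.002,0],[0.011,0,-0.001,0],[0.004,0,0,0],[0,0,0,0],[0,0,0,0]]])

```text
time: 36.4
eef_pos: [0.5221, 0.3029, 0.1846]
eef_rot: [0.009, 1.0, 0.0, 0.003]
contact_force: [0.8, -2.8, 13.5]
width: 0.141
```

```bash
python3 -c "
from h import *
pose();c=cam('wrist','sb4')"
```

```text
t 36.4 tcp [522.1 302.9 184.6] toolx ang 178.9 tooly [0.019 1.    0.001] z [ 0.006  0.001 -1.   ] F [ 0.8 -2.8 13.5] w 12.0 q6 -0.81
```

View pics/sb4.png

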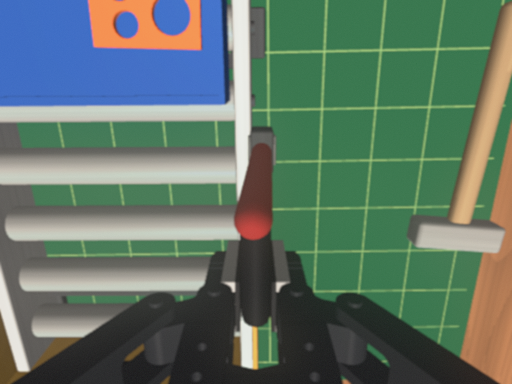

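Bar upright. I'll nudge it a bit past vertical and release.

Call:
step_arm(deltas=[[[0.004,0,-0.003,0],[0,0,0,0],[0,0,0,0]]])

```text
time: 36.83
eef_pos: [0.5167, 0.303, 0.1851]
eef_rot: [0.009, 1.0, -0.0, 0.001]
contact_force: [-0.2, -2.7, 7.2]
width: 0.142
```

Call:
step_arm(deltas=[[[0,0,0,0],[0,0,0,0],[0,0,0,0],[0,0,-0.02,0],[0,0,-0.03,0],[0,0,-0.03,0],[0,0,0,0]]], grip=0.03)

```text
time: 37.7
eef_pos: [0.5174, 0.3042, 0.2663]
eef_rot: [0.009, 1.0, 0.002, 0.002]
contact_force: [0.0, -0.4, -1.1]
width: 0.352
```

```bash
python3 -c "
from h import *
pose();c=cam('wrist','sb5')"
```

```text
t 37.7 tcp [517.4 304.2 266.3] toolx ang 178.9 tooly [0.019 1.    0.003] z [ 0.004  0.003 -1.   ] F [ 0.  -0.4 -1.1] w 30.1 q6 -0.81
```

View pics/sb5.png

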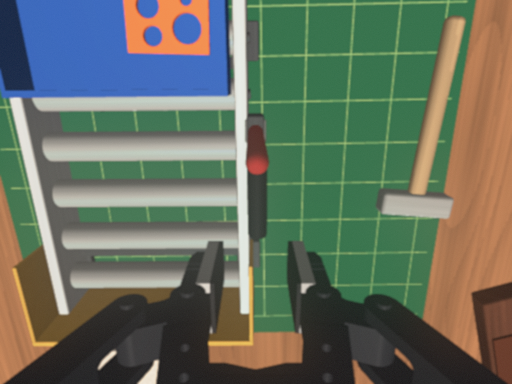

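The bar stays upright after release. Moving behind the tray with the fingers shut.

Call:
step_arm(deltas=[[[-0.015,-0.045,0,0],[-0.015,-0.055,0,0],[-0.015,-0.055,0,0],[-0.015,-0.055,0,0],[-0.015,-0.055,0,0],[-0.015,-0.055,0,0],[-0.015,-0.055,0,0],[-0.011,-0.045,0,0]]], grip=0.0)

```text
time: 38.75
eef_pos: [0.6243, -0.1205, 0.262]
eef_rot: [0.01, 1.0, 0.0, -0.001]
contact_force: [0.8, 0.4, 0.6]
width: -0.002
```

```bash
python3 -c "
from h import *
pose();c=cam('wrist','pu1');c2=cam('top','pu1t');to((633,-114,150),179.2)"
```

```text
t 38.75 tcp [ 624.3 -120.5  262. ] toolx ang 178.9 tooly [0.02 1.   0.  ] z [-0.003  0.    -1.   ] F [0.8 0.4 0.6] w -0.2 q6 -0.07
tool delta [-0.0091  0.0089  0.1111] turn -0.0099
```

View pics/pu1.png

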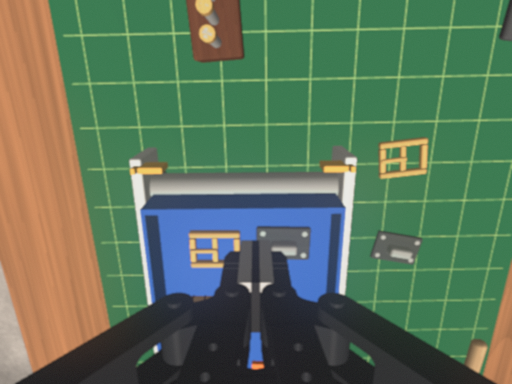

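View pics/pu1t.png

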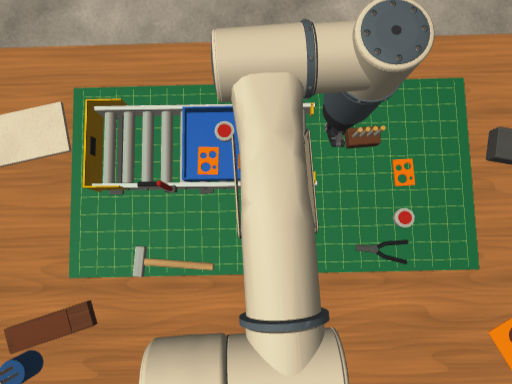

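```bash
python3 -c "
from h import *
c=cam('wrist');c2=read_camera('top')
print(w2p(c2,np.array([[.6243,-.1205,.262]])))
print((p2w(c,[(146,209),(344,206),(152,196),(340,194)],.103)*1000).round(1))
print('tabs',(p2w(c,[(148,171),(340,169)],.085)*1000).round(1))
"
```

```text
[[327.28740931 128.31786427]]
[[ 728.5  -88.8  103. ]
 [ 539.7  -86.9  103. ]
 [ 721.2 -101.8  103. ]
 [ 544.2  -99.1  103. ]]
tabs [[ 727.9 -121.4   85. ]
 [ 540.8 -118.7   85. ]]
```

Call:
step_arm(deltas=[[[-0.009,0.005,0.03,0],[0,0,0.04,0],[0,0,0.04,0],[0,0,0.03,0],[0,0,0.025,0],[0,0,0.015,0],[0,0,0,0],[0,0,0,0]]])

```text
time: 39.95
eef_pos: [0.6344, -0.1135, 0.085]
eef_rot: [0.009, 1.0, -0.0, 0.001]
contact_force: [-0.2, -0.4, -0.2]
width: 0.003
```

```bash
python3 -c "
from h import *
pose();c=cam('wrist','pu2');cam('scene','pu2s')"
```

```text
t 39.95 tcp [ 634.4 -113.5   85. ] toolx ang 178.9 tooly [ 0.018  1.    -0.   ] z [ 0.002 -0.    -1.   ] F [-0.2 -0.4 -0.2] w 0.3 q6 -0.08
```

View pics/pu2.png

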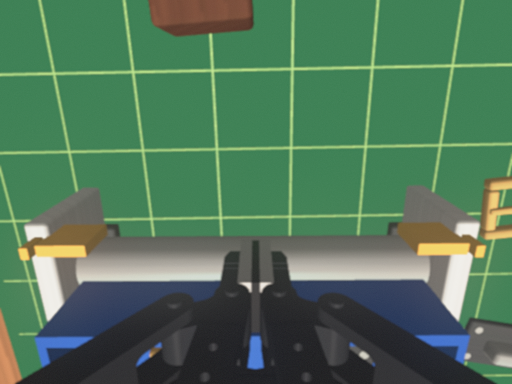

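View pics/pu2s.png

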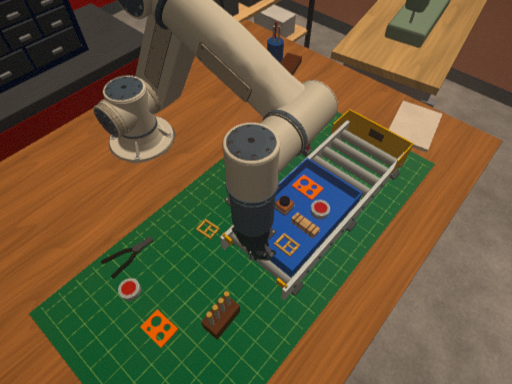

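Call:
step_arm(deltas=[[[0,0,0.008,0],[0,0.005,0,0],[0,0.005,0,0],[0,0.004,0,0],[0,0.004,0,0],[0,0.004,0,0],[0,0.004,0,0],[0,0.004,0,0]]])

```text
time: 41.05
eef_pos: [0.6342, -0.0837, 0.0759]
eef_rot: [0.01, 1.0, -0.0, 0.0]
contact_force: [0.0, -2.2, 1.3]
width: -0.001
```

Contact at about 2 N, so the tray is rolling. Keep pushing slowly.

Call:
step_arm(deltas=[[[0,0.005,0,0],[0,0.006,0,0],[0,0.006,0,0],[0,0.006,0,0],[0,0.006,0,0],[0,0.006,0,0],[0,0.006,0,0],[0,0.006,0,0]]])

```text
time: 42.05
eef_pos: [0.635, -0.0363, 0.0757]
eef_rot: [0.01, 1.0, 0.0, -0.0]
contact_force: [-1.2, -2.8, -0.0]
width: 0.001
```

```bash
python3 -c "
from h import *
pose();cam('scene','pu3s')"
```

```text
t 42.05 tcp [635.  -36.3  75.7] toolx ang 178.9 tooly [0.019 1.    0.   ] z [-0.  0. -1.] F [-1.2 -2.8 -0. ] w 0.1 q6 -0.21
```

View pics/pu3s.png

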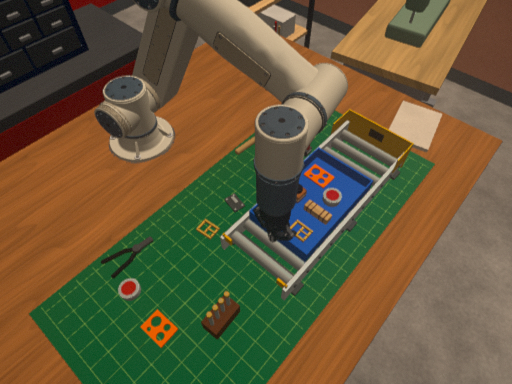

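Call:
step_arm(deltas=[[[0,0.006,0,0],[0,0.007,0,0],[0,0.007,0,0],[0,0.007,0,0],[0,0.007,0,0],[0,0.007,0,0],[0,0.007,0,0],[0,0.007,0,0]]])

```text
time: 43.1
eef_pos: [0.6359, 0.0187, 0.0757]
eef_rot: [0.009, 1.0, -0.0, -0.0]
contact_force: [-2.0, -2.6, -0.4]
width: -0.0
```

Call:
step_arm(deltas=[[[0,0.007,0,0],[0,0.007,0,0],[0,0.007,0,0],[0,0.007,0,0],[0,0.007,0,0],[0,0.007,0,0],[0,0.007,0,0],[0,0.007,0,0]]])

```text
time: 44.1
eef_pos: [0.6372, 0.0747, 0.0758]
eef_rot: [0.009, 1.0, 0.0, -0.0]
contact_force: [-1.5, -2.3, 0.4]
width: -0.004
```

Call:
step_arm(deltas=[[[0,0.007,0,0],[0,0.007,0,0],[0,0.006,0,0],[0,0.006,0,0],[0,0.006,0,0],[0,0.006,0,0],[0,0.005,0,0],[0,0.004,0,0]]])

```text
time: 45.1
eef_pos: [0.6382, 0.1217, 0.0758]
eef_rot: [0.009, 1.0, 0.0, 0.0]
contact_force: [-1.3, -1.4, 0.4]
width: 0.003
```

```bash
python3 -c "
from h import *
pose();cam('scene','pu4s')"
```

```text
t 45.1 tcp [638.2 121.7  75.8] toolx ang 178.9 tooly [0.019 1.    0.   ] z [ 0.  0. -1.] F [-1.3 -1.4  0.4] w 0.2 q6 -0.45
```

View pics/pu4s.png

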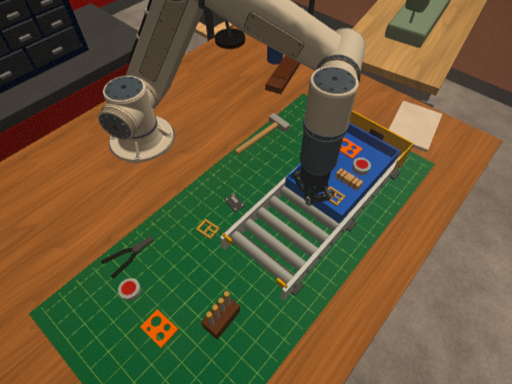

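Nearly home. Creeping on until the force rises.

Call:
step_arm(deltas=[[[0,0.004,0,0],[0,0.004,0,0],[0,0.003,0,0],[0,0.003,0,0]]])

```text
time: 45.65
eef_pos: [0.6386, 0.1354, 0.0759]
eef_rot: [0.009, 1.0, 0.0, 0.0]
contact_force: [-0.9, -2.2, -0.6]
width: 0.002
```

Call:
step_arm(deltas=[[[0,0.003,0,0],[0,0.003,0,0],[0,0.003,0,0]]])

```text
time: 46.02
eef_pos: [0.6386, 0.1444, 0.0758]
eef_rot: [0.009, 1.0, 0.0, 0.0]
contact_force: [0.9, -1.6, -0.8]
width: -0.001
```

Call:
step_arm(deltas=[[[0,0.003,0,0],[0,0.003,0,0],[0,0.003,0,0]]])

```text
time: 46.4
eef_pos: [0.6388, 0.1534, 0.0759]
eef_rot: [0.01, 1.0, 0.0, 0.0]
contact_force: [0.1, -2.0, 0.8]
width: 0.0
```

Call:
step_arm(deltas=[[[0,0.003,0,0],[0,0.002,0,0],[0,0.002,0,0]]])

```text
time: 46.78
eef_pos: [0.6387, 0.1577, 0.0759]
eef_rot: [0.01, 1.0, -0.002, -0.001]
contact_force: [1.1, -13.0, 0.0]
width: 0.003
```

Call:
step_arm(deltas=[[[0,0.002,0,0],[0,0.002,0,0]]])

```text
time: 47.02
eef_pos: [0.6387, 0.1577, 0.076]
eef_rot: [0.01, 1.0, -0.005, -0.001]
contact_force: [2.5, -23.3, 2.5]
width: -0.0
```

Call:
step_arm(deltas=[[[0,0.002,0,0],[0,0.002,0,0]]])

```text
time: 47.28
eef_pos: [0.6386, 0.1577, 0.076]
eef_rot: [0.011, 1.0, -0.008, -0.002]
contact_force: [2.6, -35.1, 3.3]
width: -0.001
```

The tray is against the plate: position stalled at y=0.1577 while the force rose. Backing off gently, then lifting clear.

Call:
step_arm(deltas=[[[0,-0.002,0,0],[0,-0.002,0,0],[0,-0.002,0,0],[0,-0.002,0,0],[0,-0.006,0,0],[0,-0.02,0,0],[0,-0.03,0,0],[0,-0.02,0,0]]])

```text
time: 48.28
eef_pos: [0.6372, 0.0827, 0.0758]
eef_rot: [0.01, 1.0, 0.0, -0.0]
contact_force: [-0.2, -0.6, 0.2]
width: 0.001
```

Call:
step_arm(deltas=[[[0,0,-0.04,0],[0,0,-0.05,0],[0,0,-0.05,0],[0,-0.05,-0.02,0],[0,-0.05,0,0],[0,-0.05,0,0],[0,-0.05,0,0],[0,-0.05,0,0]]])

```text
time: 49.28
eef_pos: [0.6323, -0.1676, 0.2359]
eef_rot: [0.009, 1.0, 0.0, 0.0]
contact_force: [0.9, -0.4, 0.2]
width: -0.001
```

Call:
step_arm(deltas=[[[0.03,-0.05,0,0],[0.03,-0.05,0,0],[0.03,-0.05,0,0],[0.03,-0.05,0,0],[0,0,0,0]]])

```text
time: 49.9
eef_pos: [0.5062, -0.3669, 0.236]
eef_rot: [0.012, 1.0, -0.0, 0.0]
contact_force: [-0.0, 0.3, -0.2]
width: 0.001
```

```bash
python3 -c "
from h import *
pose();cam('scene','f_s');c=cam('top','f_t')
i=cv2.imread('pics/f_t.png')[85:205,70:330]; cv2.imwrite('pics/f_tz.png',cv2.resize(i,None,fx=3,fy=3,interpolation=cv2.INTER_CUBIC))
for n,h in dict(hammer=23,pliers=15,punch_stand=48,tray=103).items():
  for s in silhouettes(n,'top')[:1]: print(n,round(s['conf'],2),rect(c,s['region'],h/1000))
"
```

```text
t 49.9 tcp [ 506.2 -366.9  236. ] toolx ang 178.6 tooly [ 0.024  1.    -0.   ] z [ 0. -0. -1.] F [-0.   0.3 -0.2] w 0.1 q6 0.35
hammer 0.82 ((321.4, 278.5), (223.8, 82.9), 88.8)
pliers 0.27 ((665.2, -275.5), (116.7, 59.1), -86.6)
punch_stand 0.89 ((655.1, -264.3), (114.6, 60.0), -88.2)
tray 0.95 ((638.5, 328.5), (326.8, 204.3), 89.4)
```

View pics/f_t.png

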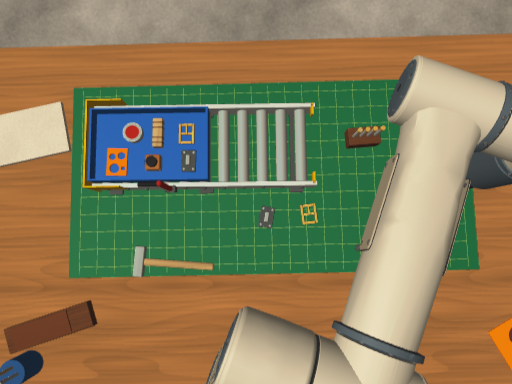

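View pics/f_tz.png

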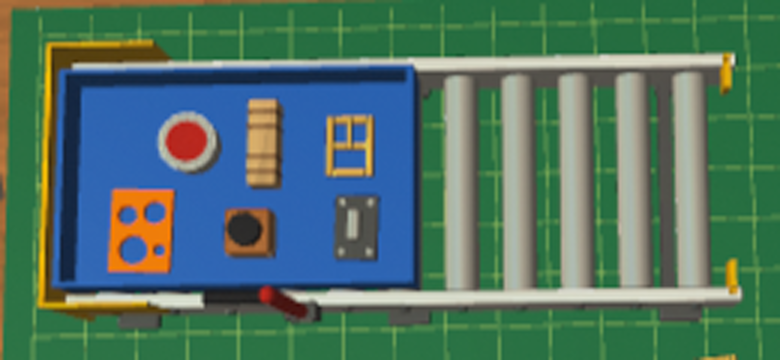

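View pics/f_s.png

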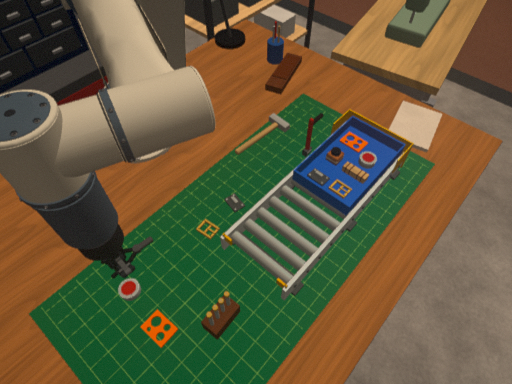

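Everything looks right: the tray is in the bay and all six kinds lie flat. One closer look at the gap between front wall and end plate.

Call:
step_arm(deltas=[[[-0.01,0.05,-0.03,0],[-0.01,0.06,-0.03,0],[-0.01,0.06,0,0],[-0.01,0.06,0,0],[-0.01,0.06,0,0],[-0.01,0.06,0,0],[-0.01,0.06,0,0],[-0.01,0.06,0,0]]])

```text
time: 51.2
eef_pos: [0.5968, 0.1035, 0.2937]
eef_rot: [0.008, 1.0, 0.0, 0.0]
contact_force: [0.9, -0.0, -0.1]
width: -0.001
```

Call:
step_arm(deltas=[[[0,0.06,0,0],[0,0.06,0,0],[0,0.06,0,0],[0,0.06,0,0],[0,0.03,0,0],[0,0,0,0],[0,0,0,0]]])

```text
time: 52.08
eef_pos: [0.6018, 0.3706, 0.2935]
eef_rot: [0.009, 1.0, -0.0, 0.0]
contact_force: [0.2, -0.8, 0.1]
width: -0.003
```

```bash
python3 -c "
from h import *
pose();c=cam('wrist','f_w')
"
```

```text
t 52.08 tcp [601.8 370.6 293.5] toolx ang 179.0 tooly [ 0.018  1.    -0.   ] z [ 0. -0. -1.] F [ 0.2 -0.8  0.1] w -0.2 q6 -0.79
```

View pics/f_w.png

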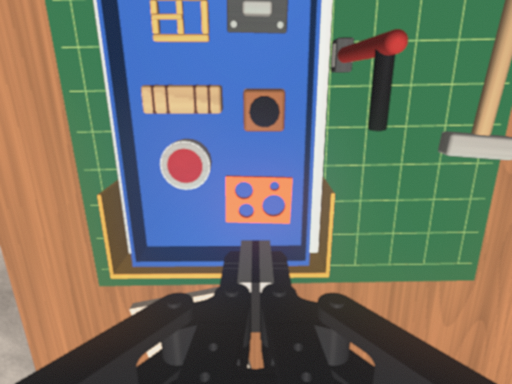

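The front wall meets the end plate at row ~265 with no gap showing, the bar stands up at (365,50), and the robot is clear of everything. Handing in.

```bash
python3 -c "
from h import *
print(workorder.job_done()); pose()"
```

```text
the job is handed in; nothing more can be done
None
the job is handed in; nothing more can be done
```

The kit is complete, the tray is fully home in the yellow bay, and the job was handed in at about 52 s of the 210 s allowed.

- **Kit:** The tray already held a template and a clasp. I added the pot, slicker, buckle and tin from the mat, each set flat with nothing stacked. The spare clasp, template, buckle and tin stayed on the mat.
- **Knocked tin:** One mat tin was knocked aside during the run, so I took the other one.
- **Stop bar:** I lifted it past vertical, and it still stood up in the last picture.
- **Tray:** I pushed it slowly at 1–3 N. At the end plate it stalled while the push rose to 35 N, under the 40 N limit. I then backed off gently.

**Last checks:**
- The last wrist picture showed all six kinds in the tray and no gap at the end plate.
- The hammer's measured pose was unchanged, and the punch stand's agreed within a few millimetres.
- The detector did not find the pliers at the end; its only low-confidence hit landed on the punch stand. The arm hid them in the last top view and they were only partly visible in the last scene picture. I never worked near them.

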